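# Hang the spare parts bin in the gap on the locking rack

### The job

Push the rack's sliding lock fully open by its upright peg, then hang the loose bin that stands on the bench by its hook in the empty place on the rail, lowering it between its neighbours without dislodging them, and let go. Last, push the lock fully home again so that its tongues cover all four hooks.

Things in the scene. Friction and masses are not known exactly. Their poses are not given: they have to be found in the camera images.
- bin: the loose empty blue plastic bin standing on the bench, 0.15 to 0.31 kg; sizes in mm: 100 long (x), 76 wide (y), rim 55 high (its +x wall only 40). Origin: centre of its underside, z up. Its hook is on the back (-x) side, its grip plate on top, in the middle
- bin_handle (a point): centre of the top edge of the bin's upright grip plate: 56 long in x, 10 thick in y, from 49 to 105 above the underside; this point is at 105
- bin_hook (a point): top of the hook's slot, midway across it, at bin x=-59, z=90. Hook 40 wide in y. Slot 18 wide (bin x=-50, the back wall's outer face, to -68) between the wall and a lip 4 thick; roof from 90 to 94 high. The lip goes straight down from 90 to 76, then flares out: at 62 high the mouth is 26 wide (x=-50 to -76); its outermost point is at x=-81
- rack: fixed grey steel rack, four places at y=129, 43, -43, -129 mm. Origin on the bench under the rail's middle; y along the rail, z up, +x the side where the bins hang (away from the robot). Posts at y=232 and -232, feet 10 high from x=-80 to 120. Below the rail a round stop bar, 16 in diameter, centre at x=-5, z=92, against which the bins' backs rest
- rail (a point): middle of the rail's top edge: rack x=0, y=0, 170 above the bench. The rail is a flat bar 6 thick (x=-3 to 3), 25 high. Held level, a bin goes down over it with its origin at rack x=60.5, give or take 4; much nearer, its underside lands on the rail, much further, the lip does. Lower it until the hook's roof sits on the rail (origin 80 above the bench): let go too high, it jams. Let go, it nods forward by 0.16 rad
- place: the empty place, always one of the two middle ones (rack y=43 or -43), marked by a blank white card 50 by 22 on the rail's +x face. Origin and axes: where the bin's origin rests when it hangs there, nodding (rack x=50.4, z=71), and the rack's axes; while held level and lowered the bin stays 10 further out in x and ends 9 higher. 10 clear to the bin on either side
- lock (a joint): travel (m) of the dark steel locking strip along the rail: 0 = fully home (a tongue above the middle of each hook), 0.043 = fully open, at its stop (tongues between the hooks). It opens towards the rack's -y, closes towards +y, and stays where it is left; a push of 2 to 3 N moves it. Away from open, its tongues block an empty place from above
- lock_peg (a point): centre of the top of the upright black push peg on the lock strip, 18 in diameter, free from z=187 to 228; at rack x=-41, y=200 less the lock's travel. The strip lies at rack x=-37 to -45, top at z=187; its four tongues, 26 wide in y, reach from it over the rail to x=5, z=181 to 186
- bin_a: same bin as bin (same shape, size and origin), with small parts in it, hanging on the rack by its hook, nodding 0.16 rad towards +x; in the place at rack y=129
- bin_b: same bin as bin (same shape, size and origin), with small parts in it, hanging on the rack by its hook, nodding 0.16 rad towards +x; in the middle place that is not empty
- bin_c: same bin as bin (same shape, size and origin), with small parts in it, hanging on the rack by its hook, nodding 0.16 rad towards +x; in the place at rack y=-129
Not all that is in view belongs to the job. What is shaped like the bin but pink is not meant.

How it is judged:
On the way, in this order (a step that is already met when the one before it is completed fails the run):
1. the lock is pushed open (value of joint lock above 0.036 m), for 0.2 s.
2. the bin hangs by its hook in the empty place, let go (x of bin in the frame of place between -0.012 and 0.012 m and y of bin in the frame of place between -0.014 and 0.014 m and z of bin in the frame of place between -0.006 and 0.008 m and angle between bin's own z axis and vertical below 0.25 rad and angle between the y axis of bin and the y axis of place, either way round below 0.2 rad and contact force between bin and rack above 0.5 N and contact force between the fingers and bin below 0.1 N and linear speed of bin below 0.02 m/s), for 0.3 s.
3. the lock is pushed home (value of joint lock below 0.01 m), for 0.2 s.
At the end, for the whole second after the job is handed in: the bin hangs at rest by its hook in the empty place (of place within 12 mm in x, 14 in y, 6 below to 8 above; upright to 0.25 rad, square to 0.2 rad); the lock is within 10 mm of home; the three other bins hang within 15 mm of where they were, upright to 0.25 rad (x of bin in the frame of place between -0.012 and 0.012 m and y of bin in the frame of place between -0.014 and 0.014 m and z of bin in the frame of place between -0.006 and 0.008 m and angle between each of bin, bin_a, bin_b, bin_c's own z axis and vertical below 0.25 rad and angle between the y axis of bin and the y axis of place, either way round below 0.2 rad and contact force between bin and rack above 0.5 N and linear speed of bin below 0.02 m/s and value of joint lock below 0.01 m and distance of each of bin_a, bin_b, bin_c from where it was at the start of the episode below 0.015 m); the robot touches nothing.
It fails at once if a hanging neighbour is dislodged (moved over 30 mm or tipped over 0.35 rad) (distance of any of bin_a, bin_b, bin_c from where it was at the start of the episode above 0.03 m or angle between any of bin_a, bin_b, bin_c's own z axis and vertical above 0.35 rad).
It also fails if it takes over 72 s, if anything falls off the work surface, if the arm or the gripper's body presses on something with over 40 N, if the wrist force passes 120 N, or if a joint passes its speed limit or range.

### The arm

A 6-joint arm with a two-finger parallel gripper is mounted at the origin on the work surface. World frame = base frame: x ahead of the robot, y to its left, z up, the work surface at z = 0. Lengths are in m, angles in rad, forces in N, time in s.
With the tool pointing down it reaches from about 0.25 to 0.725 m from the base axis. Payload 4 kg.
Tool frame: the origin (TCP) lies between the finger pads; the fingertips stand 8 mm ahead of it and the grasp point (between the pads) lies 11 mm behind it; z points along the fingers, y is the line along which they close (so a half turn about z gives the same grasp; the last joint's range is limited). The gripper opens to 85 mm and grips with 20 to 120 N. Pads are 22 mm wide; open, the fingers measure 114 mm over their backs; the gripper's body (76 mm by 85 mm) begins 54 mm behind the grasp point. The pads swing forward as they close: fully open they stand 13 mm farther back than shut.
Start: joints at [1.339, 0.241, 0.005, 1.335, 0, 1.571], TCP at [0.115, 0.487, 0.239] pointing down, gripper open.
Joint ranges: [-2.72, 2.72], [-1.05, 1.87], [-1.09, 1.28], [-1.99, 2.15], [-1.42, 1.44], [-3.14, 3.14]. Speed limits (rad/s): [2.79, 2.79, 3.14, 3.14, 3.14, 3.14].

### API

Orientations are given as a unit quaternion [x, y, z, w].
In Python, from workcell import status, viewer, bot gives the robot as it stands.
- The arm moves only by the tool servo_tool, never from a script. Its argument "commands" is a list of rows, each a list of 5 numbers: the finger opening in mm, from 0 to 85.4, then the shift along the tool's x, y, z in mm, then the turn about the tool's z in rad. A call has 1 to 20 rows; each row shifts and turns the commanded pose from where the row before left it, along the tool's axes as they then stand; what a row does not reach is not made up. A row lasts 1/8 s, in which the tool goes at most 62.5 mm and 10.7 degrees, less where a joint would pass 70% of its speed; a pose out of reach is approached as far as the arm can. A call is refused whole if a number of a shift passes 62.5 or a number of a turn 0.188, either way. A call with a gripper value outside its range is refused whole. The fingers move at their own pace and stop on an object; the grip force is fixed at half the most. Time passes only in rows, so rows that do not move let the fingers close. It gives the time, the measured TCP pose, the force, the opening and the grip force at its end, in the units of the state.
- status.get_obs(): the state, without advancing time (a new reading comes with each control period).
- viewer.camera(name): name is "scene" or "top"; returns (picture, depth): 384x512x3 uint8, red, green, blue; 384x512 float32, m along the optical axis (not along the pixel's ray), 0 where there is no reading.
- viewer.get_calibration(name): a dict with "camera_matrix" (3x3 intrinsics, pixels), "R" (3x3) and "t" (3): a world point X has camera coordinates R X + t. Camera axes: x right, y down, z forward; pixel columns grow to the right and rows downward; lengths in m; the calibration is good to about 2 mm. A picture is of the moment at which its call begins. get_calibration takes no time and is no camera call.
- bot.job_done(): hands the job in; it is judged then, once.
Trained networks look in the newest picture that a camera, given by its name, has taken for a name from the list of things; names that differ only in an ending like _2 or _b are one class to them, and where a whole thing is asked for, a point or a joint stands for the part that bears it (a point fixed in the world has none). Each returns a list of dicts, best first, with "p" (0 to 1); they miss things now and then, are a little off and sometimes report something else, mostly with a low value. They report only what shows in the picture. A call takes as long as a camera call. They do not tell look-alikes from the thing itself.
- viewer.masks_of(camera, label): "mask" (384x512 bool, what is visible of it) and "pixel" ([row, column] in pixels, amid what is visible of it).
- viewer.spot_point(camera, label): "pixel" ([row, column] in pixels: a listed point, or the origin of a listed thing).
The state is a dict: "clock": time; "joint_pos": joint angles; "joint_vel": joint speeds; "tau": joint torques, N m; "eef_pos": TCP position; "tool_rot": TCP orientation; "ft_force": force on the tool from outside, world axes, zero at the start; "ft_torque": the same for the moment, N m; "grip_width": finger opening in m; "grasp_force": force on a finger pad.
Only numpy, scipy, OpenCV 4.12 (cv2) and the standard library are available. Lean on these libraries where they do the work, as an engineer would, in place of code of your own. Each camera call takes 0.05 s, during which the arm holds its last target. There are 200 camera calls.

## Working session

There is one attempt and no reset: what is moved stays moved. The work goes in short steps, Python scripts to look and compute and a tool call to move; the robot and the scene stay as the last step left them, time stands still between calls to the robot, and variables do not carry over. Pictures are saved under pics/ and viewed, at most 10 in all, crops included, and the job is handed in when it is done.

Besides the shell and the picture viewer there is one more tool, called after "Call:" as name(argument=value, ...) on one line, values as JSON. servo_tool: Moves the arm, as the interface text tells. Its arguments: {"type":"object","properties":{"commands":{"type":"array"}},"required":["commands"]}

```bash
mkdir -p pics; cat > h.py <<'E'
import numpy as np, cv2
from workcell import status, viewer, bot
def cal(c):
    k=viewer.get_calibration(c); return np.array(k["camera_matrix"]),np.array(k["R"]),np.array(k["t"])
def cloud(c,d):
    K,R,t=cal(c); v,u=np.mgrid[:384,:512]
    P=np.stack([(u-K[0,2])/K[0,0]*d,(v-K[1,2])/K[1,1]*d,d],-1)
    return (P-t)@R
def ray(c,px):
    K,R,t=cal(c); o=-R.T@t; d=R.T@np.linalg.inv(K)@np.array([px[1],px[0],1.]); return o,d
def atz(c,px,z):
    o,d=ray(c,px); return o+d*(z-o[2])/d[2]
E
python3 - <<'E'
from h import *
o=status.get_obs(); print(o["clock"],o["eef_pos"],o["tool_rot"])
ims=[]
for c in("scene","top"):
    im,d=viewer.camera(c); np.savez(f"/tmp/{c}.npz",im=im,d=d); 
    cv2.imwrite(f"pics/{c}0.png",im[...,::-1])
    K,R,t=cal(c); print(c,-R.T@t)
    P=cloud(c,d)
    for l in("bin","lock_peg","rail","bin_handle","bin_hook","place"):
        for r in viewer.spot_point(c,l)[:5]:
            p=np.round(r["pixel"]).astype(int); print(c,l,round(r["p"],2),p,P[tuple(np.clip(p,0,[383,511]))].round(3))
E
```

```text
0.0 [0.11472396 0.48602023 0.23840042] [ 1.15633154e-01  9.93291422e-01 -1.05369008e-03 -1.21963394e-04]
scene [ 1.2807654  -0.02425178  0.60968082]
scene bin 0.83 [242 114] [ 0.623 -0.278  0.082]
scene bin 0.82 [239 193] [ 0.635 -0.112  0.086]
scene bin 0.68 [209 196] [ 0.578 -0.105  0.122]
scene bin 0.64 [237 235] [ 0.623 -0.025  0.075]
scene bin 0.61 [220 372] [0.548 0.303 0.039]
scene lock_peg 0.87 [151 265] [0.097 0.092 0.009]
scene lock_peg 0.52 [240 194] [ 0.626 -0.112  0.077]
scene rail 0.83 [188 172] [ 0.564 -0.152  0.17 ]
scene bin_handle 0.71 [175 189] [ 0.54  -0.116  0.186]
scene bin_handle 0.58 [184 376] [0.491 0.323 0.105]
scene bin_hook 0.8 [175 178] [ 0.526 -0.141  0.179]
scene bin_hook 0.75 [175 360] [0.43  0.303 0.095]
top [0.45291918 0.04276322 1.12900281]
top bin 0.82 [219 124] [0.48  0.316 0.027]
top bin 0.81 [158 309] [ 0.611 -0.11   0.109]
top bin 0.8 [153 269] [ 0.628 -0.024  0.074]
top bin 0.75 [164 384] [ 0.597 -0.278  0.108]
top bin 0.66 [250 313] [ 0.403 -0.132  0.006]
top lock_peg 0.69 [187 236] [0.536 0.051 0.229]
top rail 0.74 [175 335] [ 0.565 -0.155  0.17 ]
top rail 0.5 [158 310] [ 0.606 -0.108  0.137]
top rail 0.17 [152 271] [ 0.616 -0.023  0.162]
top bin_handle 0.84 [211 110] [0.496 0.327 0.107]
top bin_handle 0.75 [248 317] [ 0.412 -0.125  0.105]
top bin_hook 0.81 [236 123] [0.441 0.301 0.093]
top bin_hook 0.78 [265 336] [ 0.374 -0.168  0.095]
```

```bash
python3 - <<'E'
import cv2
cv2.imwrite("pics/t1.png",cv2.resize(cv2.imread("pics/top0.png"),(800,600)))
cv2.imwrite("pics/s1.png",cv2.resize(cv2.imread("pics/scene0.png"),(800,600)))
E
```

```text
(no output)
```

View pics/t1.png

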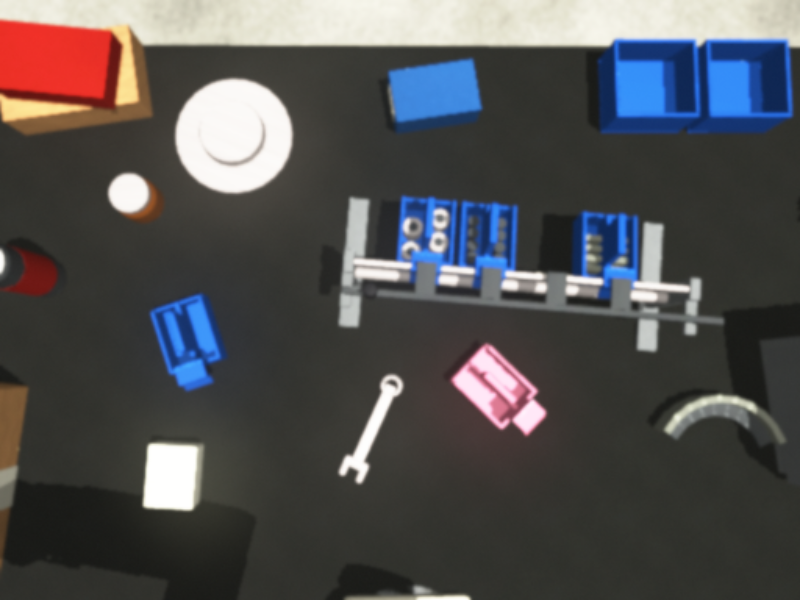

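View pics/s1.png

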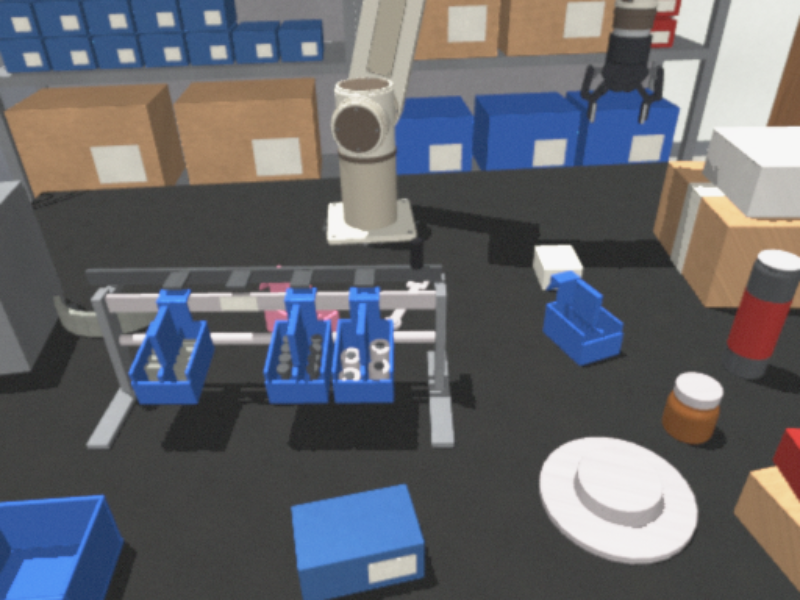

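The top view shows the loose blue bin (about 185,340 in the 800x600 view) and the peg at (370,290). The places at (430,230), (490,235) and (607,245) are filled, so the empty one is at rack y=-43. The pink bin is a distractor.

```bash
python3 - <<'E'
from h import *
for c in("top","scene"):
    z=np.load(f"/tmp/{c}.npz"); P=cloud(c,z["d"]); ok=z["d"]>0; im=z["im"].astype(int)
    x,y,h=P[...,0],P[...,1],P[...,2]
    reg=ok&(x>.48)&(x<.62)&(y>-.42)&(y<.12)
    bright=(im.min(-1)>70)&(np.ptp(im,axis=-1)<40)
    m=reg&(h>.166)&(h<.174)&bright
    q=P[m]; l=cv2.fitLine(q[:,:2].astype(np.float32),cv2.DIST_HUBER,0,.01,.01).ravel(); s=np.sign(l[1])
    n=np.array([s*l[1],-s*l[0]]);  # rack x
    d=np.array([s*l[0],s*l[1]])
    a=q[:,:2]@d; print(c,"rail n",len(q),"yaw",np.arctan2(-d[0],d[1]),"pt",l[2:],"along",a.min(),a.max(),"z",q[:,2].mean(), "across", np.percentile((q[:,:2]-l[2:])@n,[2,50,98]))
    m=reg&(h>.215)&(h<.24); q=P[m]; print("peg",len(q),q.mean(0) if len(q) else 0, "mid", (q.min(0)+q.max(0))/2)
    m=reg&(h>.184)&(h<.192)&(x<.56); q=P[m]; l2=cv2.fitLine(q[:,:2].astype(np.float32),cv2.DIST_HUBER,0,.01,.01).ravel(); print("strip",len(q),l2)
    # posts
    for nm,g in (("a",P[ok&(h>.003)&(h<.018)&(x>.45)&(x<.7)&bright]),):
        al=g[:,:2]@d; print("feet", np.histogram(al,np.arange(-.45,.15,.02)))
    # bin
    m=ok&(x>.38)&(x<.6)&(y>.22)&(y<.4)&(h>.1)&(h<.11); q=P[m]; print("handle",len(q),cv2.minAreaRect((q[:,:2]*1000).astype(np.float32)),q.mean(0))
    m=ok&(x>.38)&(x<.6)&(y>.22)&(y<.4)&(h>.01)&(im[...,2]>im[...,0]+40); q=P[m]; print("bin all",len(q),cv2.minAreaRect((q[:,:2]*1000).astype(np.float32)))
    m&=(h>.087)&(h<.099); q=P[m]; print("hook",len(q),cv2.minAreaRect((q[:,:2]*1000).astype(np.float32)))
    m=ok&(x>.38)&(x<.6)&(y>.22)&(y<.4)&(h>.048)&(h<.06)&(im[...,2]>im[...,0]+40); q=P[m]; print("rim",len(q),cv2.minAreaRect((q[:,:2]*1000).astype(np.float32)))
E
```

```text
top rail n 597 yaw -0.08785696 pt [ 0.5647909  -0.12423897] along -0.34060900760355534 0.1364877563427168 z 0.17037209712160517 across [-0.0439282   0.000482    0.01331628]
peg 68 [0.5394742  0.0503903  0.22743125] mid [0.53940038 0.05078048 0.22283491]
strip 1670 [ 0.09070235  0.99587804  0.5232499  -0.18359743]
feet (array([  1,  10,   0,   1,  13, 459, 337,   0,   0,   0,   2,   3,   2,
         0,   4,   3,   0,   3,  21,   2,   1,   2,   0,   0,   1,   1,
         4,   4, 396]), array([-0.45, -0.43, -0.41, -0.39, -0.37, -0.35, -0.33, -0.31, -0.29,
       -0.27, -0.25, -0.23, -0.21, -0.19, -0.17, -0.15, -0.13, -0.11,
       -0.09, -0.07, -0.05, -0.03, -0.01,  0.01,  0.03,  0.05,  0.07,
        0.09,  0.11,  0.13]))
handle 125 ((492.9261779785156, 323.1869812011719), (55.4396858215332, 10.254674911499023), 18.350788116455078) [0.49270357 0.32253951 0.10479787]
bin all 1366 ((478.337890625, 318.77313232421875), (130.8905792236328, 77.92164611816406), 18.01597023010254)
hook 261 ((470.82147216796875, 315.82086181640625), (97.91325378417969, 41.23299026489258), 18.443300247192383)
ri
[... 608 characters left out ...]
-0.43, -0.41, -0.39, -0.37, -0.35, -0.33, -0.31, -0.29,
       -0.27, -0.25, -0.23, -0.21, -0.19, -0.17, -0.15, -0.13, -0.11,
       -0.09, -0.07, -0.05, -0.03, -0.01,  0.01,  0.03,  0.05,  0.07,
        0.09,  0.11,  0.13]))
handle 81 ((491.2398986816406, 322.5288391113281), (57.57346725463867, 11.215356826782227), 15.662984848022461) [0.49480521 0.32265574 0.10434061]
bin all 1852 ((479.37890625, 318.1902160644531), (130.34072875976562, 80.1717758178711), 19.396726608276367)
hook 193 ((470.25299072265625, 317.6458435058594), (100.38323974609375, 40.09351348876953), 20.150915145874023)
rim 316 ((490.5391540527344, 322.8863220214844), (99.16835021972656, 79.32192993164062), 17.4539737701416)
```

Call:
servo_tool(commands=[[0,0,0,0,-0.14],[0,-38,-30,0,0],[0,-39,-30,0,0],[0,-38,-30,0,0],[0,-39,-30,0,0],[0,-38,-30,0,0],[0,-39,-30,0,0],[0,-38,-29,0,0],[0,-39,-30,0,0],[0,-38,-29,0,0],[0,-39,-30,0,0],[0,-38,-29,0,0],[0,-39,-29,0,0],[0,0,0,0,0],[0,0,0,0,0]])

```text
clock: 2.58
eef_pos: [0.5419, 0.0897, 0.239]
tool_rot: [0.046, 0.999, 0.0, -0.001]
ft_force: [-0.6, -0.1, -0.1]
grip_width: 0.0003
grasp_force: 0.0
```

```bash
python3 - <<'E'
from h import *
Y=-.091; n=np.array([np.cos(Y),np.sin(Y)]); d=np.array([-np.sin(Y),np.cos(Y)])
for c in("top","scene"):
    z=np.load(f"/tmp/{c}.npz"); P=cloud(c,z["d"]); ok=z["d"]>0; im=z["im"].astype(int)
    a=P[...,:2]@d; b=P[...,:2]@n; h=P[...,2]; white=(im.min(-1)>70)&(np.ptp(im,axis=-1)<40)
    m=ok&(h>.005)&(h<.015)&(b>.48)&(b<.7)&(a>-.38)&(a<.16)&white
    for k in(m&(a<-.29),m&(a>.09)): print(c,"foot a",np.percentile(a[k],[1,50,99]),"b",np.percentile(b[k],[1,99]))
    blue=im[...,2]>im[...,0]+40
    m=ok&blue&(h>.155)&(h<.185)&(b>.55)&(b<.68)&(a>-.36)&(a<.12)
    print("plates",np.unique(np.round(a[m],2),return_counts=True))
    R=.0
    rail=ok&white&(h>.167)&(h<.173)&(b>.55)&(b<.6)
    print("rail b",np.percentile(b[rail],[1,10,50,90,99]), "peg",a[ok&(h>.225)&(h<.232)&(b<.6)&(a>0)&(a<.1)].mean(),b[ok&(h>.225)&(h<.232)&(b<.6)&(a>0)&(a<.1)].mean())
E
```

```text
top foot a [-0.34673177 -0.33106947 -0.31671767] b [0.49749393 0.69366327]
top foot a [0.11644801 0.12897051 0.14622998] b [0.49540078 0.69244987]
plates (array([-0.25, -0.24, -0.23, -0.22, -0.21, -0.08, -0.07, -0.06, -0.05,
       -0.04,  0.01,  0.02,  0.03,  0.04,  0.05]), array([ 22,  29, 145, 142,  54,  21,  39, 125, 113,  67,  48,  49, 163,
        52,  29]))
rail b [0.55940175 0.57110074 0.57468032 0.57788705 0.58826901] peg 0.09604918099688169 0.5329424861766989
scene foot a [-0.34605253 -0.3300507  -0.31628628] b [0.5861458  0.69442375]
scene foot a [0.11670216 0.13021079 0.14636419] b [0.49893339 0.69278281]
plates (array([-0.26, -0.25, -0.24, -0.23, -0.22, -0.21, -0.08, -0.07, -0.06,
       -0.05, -0.04,  0.01,  0.02,  0.03,  0.04,  0.05]), array([  1,  24,  49, 179, 169,  52,  15,  61, 138, 152,  61,  41,  76,
       191,  68,  30]))
rail b [0.55375983 0.57006422 0.57509286 0.57905024 0.58993332] peg 0.0527841060728987 0.20418409877813534
```

Call:
servo_tool(commands=[[0,0,0,17,0],[0,0,0,16,0],[0,0,0,0,0],[0,0,-6,0,0],[0,0,-6,0,0],[0,0,-4,0,0],[0,0,-4,0,0],[0,0,-4,0,0],[0,0,-4,0,0],[0,0,-4,0,0],[0,0,-4,0,0],[0,0,-4,0,0],[0,0,0,0,0]])

```text
clock: 4.2
eef_pos: [0.5384, 0.0493, 0.2061]
tool_rot: [0.046, 0.999, -0.0, -0.0]
ft_force: [-0.0, -0.2, -0.1]
grip_width: -0.0
grasp_force: 0.2
```

Call:
servo_tool(commands=[[0,0,-4,0,0],[0,0,-4,0,0],[0,0,-4,0,0]])

```text
clock: 4.58
eef_pos: [0.5373, 0.0378, 0.2061]
tool_rot: [0.046, 0.999, 0.0, -0.0]
ft_force: [-0.3, 2.0, 0.8]
grip_width: -0.0004
grasp_force: 1.1
```

```bash
python3 - <<'E'
from h import *
im,D=viewer.camera("scene"); cv2.imwrite("pics/s2.png",cv2.resize(im[70:260,50:310,::-1],(780,570)))
o=status.get_obs(); print(o["clock"],o["eef_pos"],o["ft_force"])
im,D=viewer.camera("top"); cv2.imwrite("pics/t2.png",cv2.resize(im[100:260,170:470,::-1],(800,427)))
E
```

```text
4.625 [0.53726204 0.03724723 0.20605709] [ 1.20619595  1.49406573 -0.73189841]
```

View pics/s2.png

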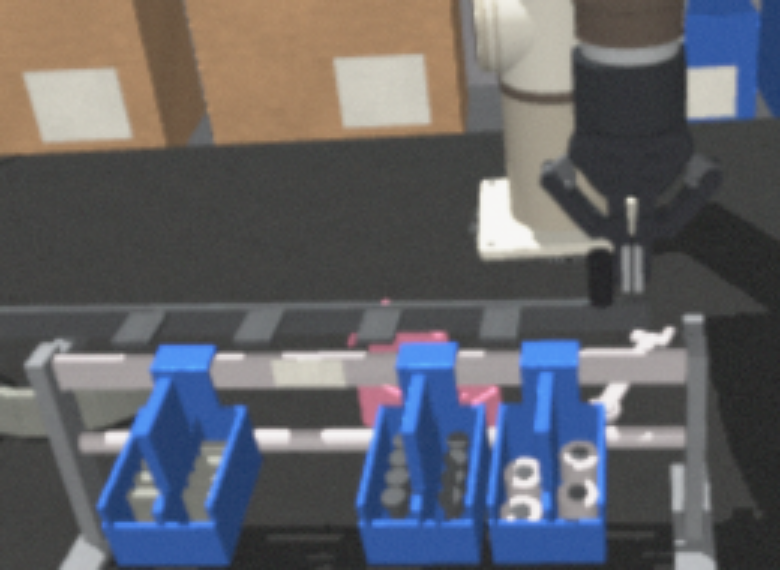

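The fingers are pushing the peg (at about 600,275 in the crop), and the tongues now sit mostly between the hooks. I'll push on to the stop.

Call:
servo_tool(commands=[[0,0,-3,0,0],[0,0,-3,0,0],[0,0,-3,0,0],[0,0,0,0,0]])

```text
clock: 5.18
eef_pos: [0.5366, 0.0302, 0.2061]
tool_rot: [0.046, 0.999, 0.001, -0.0]
ft_force: [0.6, 5.5, -1.7]
grip_width: -0.0002
grasp_force: 2.8
```

Call:
servo_tool(commands=[[0,0,-3,0,0],[0,0,0,0,0]])

```text
clock: 5.42
eef_pos: [0.5366, 0.03, 0.2062]
tool_rot: [0.044, 0.999, 0.004, -0.0]
ft_force: [1.8, 13.5, -1.8]
grip_width: 0.0001
grasp_force: 6.7
```

Call:
servo_tool(commands=[[0,0,12,0,0],[0,0,0,-45,0],[0,12,46,0,0],[40,12,46,0,0],[40,12,46,0,0],[40,11,46,0,0],[40,12,46,0,0],[40,12,46,0,0],[40,0,0,0,-0.137],[40,0,0,0,-0.137],[40,0,0,40,-0.137],[40,0,0,40,0],[40,0,0,0,0],[40,0,0,0,0]])

```text
clock: 7.18
eef_pos: [0.4929, 0.3195, 0.1728]
tool_rot: [-0.159, 0.987, 0.0, 0.001]
ft_force: [1.1, -0.4, 1.0]
grip_width: 0.04
grasp_force: 0.0
```

```bash
python3 - <<'E'
from h import *
o=status.get_obs(); print(o["eef_pos"],o["tool_rot"])
im,D=viewer.camera("scene"); cv2.imwrite("pics/s3.png",cv2.resize(im[90:290,70:450,::-1],(800,421)))
q=o["tool_rot"]; th=2*np.arctan2(q[0],q[1]); print("tool y yaw",-th)
y=np.array([np.sin(th),np.cos(th)]); x=np.array([-np.cos(th),np.sin(th)])
e=np.array([.4925,.323])-o["eef_pos"][:2]; print("shift tool x,y mm",e@x*1e3,e@y*1e3, "z",(o["eef_pos"][2]-.077)*1e3)
E
```

```text
[0.49292369 0.31951208 0.1727832 ] [-1.58778169e-01  9.87313860e-01  4.12743075e-05  9.12221331e-04]
tool y yaw 0.3189061338353673
shift tool x,y mm -0.6912347866290778 3.444891984337368 z 95.7831984704441
```

View pics/s3.png

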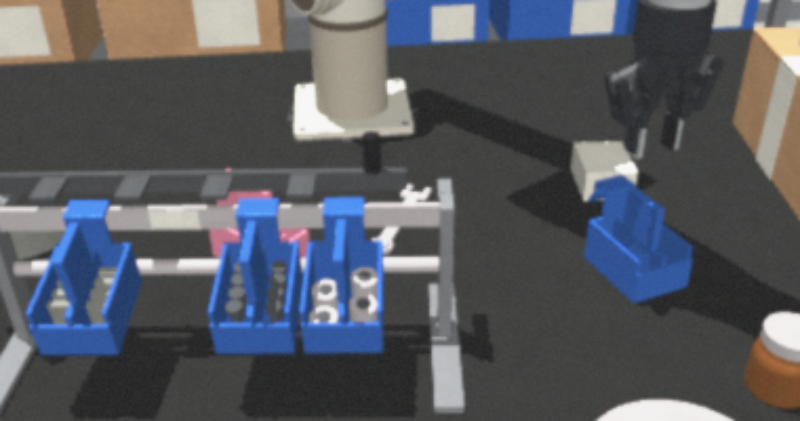

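The lock is open: the peg has shifted to (372,150) and the tongues lie between the hooks. The gripper is above the bin's plate at (630,215), so I'll grasp it.

Call:
servo_tool(commands=[[40,-1,3.5,30,0],[40,0,0,30,0],[40,0,0,20,0],[40,0,0,16,0],[40,0,0,0,0],[0,0,0,0,0],[0,0,0,0,0],[0,0,0,0,0],[0,0,0,0,0],[0,0,0,0,0],[0,0,0,0,0]])

```text
clock: 8.6
eef_pos: [0.4928, 0.3238, 0.0767]
tool_rot: [-0.159, 0.987, 0.001, 0.001]
ft_force: [-1.3, 0.9, 6.3]
grip_width: 0.0094
grasp_force: 59.7
```

Call:
servo_tool(commands=[[0,0,0,-20,0],[0,0,0,-45,0],[0,0,0,-45,0],[0,0,0,-45,0],[0,0,0,-45,0.137],[0,0,0,-45,0.137],[0,0,0,0,0.137],[0,0,0,0,0],[0,-14,-42,0,0],[0,-15,-43,0,0],[0,-14,-42,0,0],[0,-15,-43,0,0],[0,-14,-42,0,0],[0,-15,-43,0,0],[0,-14,-42,0,0],[0,-15,-43,0,0],[0,-14,-42,0,0],[0,-15,-43,0,0],[0,-14,-42,0,0],[0,-15,-43,0,0]])

```text
clock: 11.1
eef_pos: [0.618, -0.2021, 0.3183]
tool_rot: [0.045, 0.999, 0.001, -0.002]
ft_force: [0.6, 0.3, -2.2]
grip_width: 0.0097
grasp_force: 59.1
```

Call:
servo_tool(commands=[[0,0,0,0,0],[0,0,0,0,0],[0,0,0,0,0]])

```text
clock: 11.48
eef_pos: [0.6182, -0.1997, 0.3199]
tool_rot: [0.045, 0.999, 0.0, -0.001]
ft_force: [0.3, -0.2, -1.8]
grip_width: 0.009
grasp_force: 59.4
```

```bash
python3 - <<'E'
from h import *
o=status.get_obs(); e=o["eef_pos"]; q=o["tool_rot"]; print(e,q,"tool y yaw",-2*np.arctan2(q[0],q[1]),o["ft_force"])
Y=-.091; n=np.array([np.cos(Y),np.sin(Y)]); d=np.array([-np.sin(Y),np.cos(Y)])
print("TCP rack x,y mm",(e[:2]@n-.5745)*1e3,(e[:2]@d+.1003)*1e3)
for c in("top","scene"):
    im,D=viewer.camera(c); cv2.imwrite(f"pics/{c}4.png",im[...,::-1]); P=cloud(c,D); im=im.astype(int)
    x=P[...,:2]@n-.5745; y=P[...,:2]@d+.1003; h=P[...,2]-(e[2]-.077)
    m=(D>0)&(im[...,2]>im[...,0]+40)&(abs(x-.06)<.12)&(abs(y+.043)<.08)&(h>-.015)
    for lo,hi in((-.015,.12),(.085,.1),(.045,.062),(-.01,.02)):
        k=m&(h>lo)&(h<hi)
        if k.sum()>10: print(c,lo,hi,k.sum(),"x",np.percentile(x[k],[1,99]).round(4),"y",np.percentile(y[k],[1,99]).round(4),"z",np.percentile(h[k],[1,50,99]).round(4), cv2.minAreaRect(np.stack([x[k],y[k]],1).astype(np.float32)*1000))
E
python3 -c "
import cv2;a=cv2.imread('pics/top4.png')[80:270,190:440];b=cv2.imread('pics/scene4.png')[60:250,60:310]
cv2.imwrite('pics/c4.png',cv2.resize(cv2.hconcat([a,b]),(800,304)))"
```

```text
[ 0.61820474 -0.19965968  0.3199488 ] [ 4.48586203e-02  9.98993145e-01  2.52939407e-04 -5.80572835e-04] tool y yaw -0.08974737558877044 [ 0.31985567 -0.15485852 -1.75995632]
TCP rack x,y mm 59.29079127917236 -42.35453846000081
top -0.015 0.12 1862 x [-0.0198  0.1073] y [-0.0792 -0.0037] z [0.0023 0.0498 0.1062] ((44.00311279296875, -41.87629699707031), (130.7904052734375, 77.18618774414062), 0.3224553167819977)
top 0.085 0.1 401 x [-0.0124  0.0453] y [-0.0618 -0.0222] z [0.086  0.0945 0.098 ] ((18.466907501220703, -42.276100158691406), (62.48508071899414, 41.10390853881836), 0.32305800914764404)
top 0.045 0.062 304 x [0.0093 0.1029] y [-0.0799 -0.0037] z [0.0453 0.0544 0.0602] ((42.494632720947266, -41.96595764160156), (125.63885498046875, 77.01374816894531), 0.10691970586776733)
top -0.01 0.02 512 x [0.0095 0.0972] y [-0.0767 -0.0037] z [0.0014 0.0056 0.0198] ((57.47392272949219, -40.24583053588867), (73.6891860961914, 96.34765625), 89.98224639892578)
scene -0.015 0.12 2880 x [-0.0103  0.1097] y [-0.0788 -0.0034] z [0.0013 0.0365 0.1054] ((45.978675842285156, -41.311012268066406), (77.29883575439453, 129.62034606933594), 89.5590591430664)
scene 0.085 0.1 123 x [-0.0106  0.0876] y [-0.0611 -0.0215] z [0.0851 0.0913 0.0997] ((38.77606201171875, -36.193477630615234), (96.32929992675781, 42.22293472290039), 7.822219371795654)
scene 0.045 0.062 570 x [0.0096 0.1051] y [-0.0797 -0.0035] z [0.0452 0.0526 0.0614] ((57.17760467529297, -41.62083435058594), (76.86428833007812, 96.80584716796875), 89.84561920166016)
scene -0.01 0.02 688 x [0.0109 0.1101] y [-0.0782 -0.0034] z [0.0005 0.011  0.0199] ((57.48797607421875, -41.365234375), (106.65608978271484, 76.42190551757812), 0.11254969984292984)
```

View pics/c4.png

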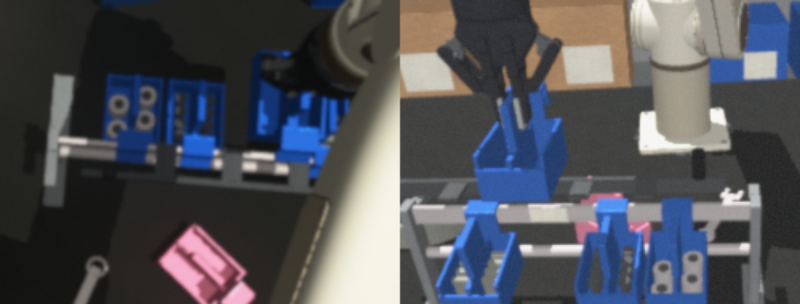

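The bin hangs level in the gripper above the gap, and its origin is at about rack (60, -41.5). I'll nudge it slightly, then lower.

Call:
servo_tool(commands=[[0,-0.8,-1.3,0,0],[0,0,0,20,0],[0,0,0,20,0],[0,0,0,15,0],[0,0,0,10,0],[0,0,0,10,0],[0,0,0,10,0],[0,0,0,10,0],[0,0,0,10,0],[0,0,0,5,0],[0,0,0,0,0],[0,0,0,0,0]])

```text
clock: 13.08
eef_pos: [0.6194, -0.2023, 0.2107]
tool_rot: [0.046, 0.999, -0.0, 0.0]
ft_force: [0.1, -1.6, -2.5]
grip_width: 0.0092
grasp_force: 59.4
```

```bash
python3 - <<'E'
from h import *
o=status.get_obs(); e=o["eef_pos"]; q=o["tool_rot"]; print(e,"yaw",-2*np.arctan2(q[0],q[1]),o["ft_force"])
Y=-.091; n=np.array([np.cos(Y),np.sin(Y)]); d=np.array([-np.sin(Y),np.cos(Y)])
print("TCP rack",(e[:2]@n-.5745)*1e3,(e[:2]@d+.1003)*1e3)
im,D=viewer.camera("scene"); cv2.imwrite("pics/s5.png",cv2.resize(im[90:260,60:300,::-1],(800,567)))
P=cloud("scene",D); im=im.astype(int); y=P[...,:2]@d+.1003; x=P[...,:2]@n-.5745
b=(D>0)&(im[...,2]>im[...,0]+40)&(x>.08)&(x<.14)&(abs(y)<.19)&(P[...,2]>.04)
c,ed=np.histogram(y[b],np.arange(-.19,.19,.004)); print([(round(a*1e3),int(k)) for a,k in zip(ed,c)])
E
```

```text
[ 0.61939324 -0.20231642  0.21074173] yaw -0.09190374707006306 [ 0.06255968 -1.57042627 -2.45999278]
TCP rack 60.715811292635365 -44.89228252539115
[(-190, 0), (-186, 0), (-182, 0), (-178, 0), (-174, 0), (-170, 11), (-166, 107), (-162, 29), (-158, 27), (-154, 28), (-150, 27), (-146, 32), (-142, 26), (-138, 26), (-134, 67), (-130, 107), (-126, 141), (-122, 29), (-118, 28), (-114, 25), (-110, 29), (-106, 27), (-102, 29), (-98, 32), (-94, 133), (-90, 6), (-86, 5), (-82, 121), (-78, 38), (-74, 37), (-70, 36), (-66, 40), (-62, 36), (-58, 34), (-54, 42), (-50, 79), (-46, 118), (-42, 143), (-38, 39), (-34, 36), (-30, 40), (-26, 34), (-22, 40), (-18, 39), (-14, 40), (-10, 151), (-6, 13), (-2, 0), (2, 8), (6, 79), (10, 30), (14, 30), (18, 31), (22, 32), (26, 28), (30, 29), (34, 29), (38, 79), (42, 101), (46, 94), (50, 29), (54, 31), (58, 31), (62, 28), (66, 32), (70, 27), (74, 36), (78, 86), (82, 0), (86, 0), (90, 37), (94, 53), (98, 27), (102, 27), (106, 29), (110, 28), (114, 28), (118, 28), (122, 44), (126, 95), (130, 99), (134, 39), (138, 27), (142, 28), (146, 28), (150, 29), (154, 29), (158, 27), (162, 43), (166, 29), (170, 0), (174, 0), (178, 0), (182, 0)]
```

View pics/s5.png

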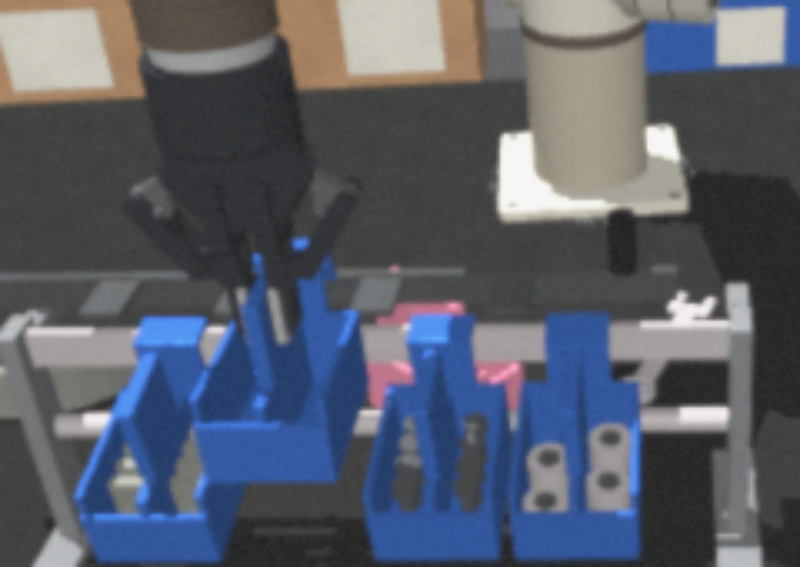

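The bin is centred between its neighbours, with gaps of about 9 and 10 mm. I'll lower it over the rail.

Call:
servo_tool(commands=[[0,0,0.7,6,0],[0,0,0,6,0],[0,0,0,6,0],[0,0,0,6,0],[0,0,0,6,0],[0,0,0,5,0],[0,0,0,5,0],[0,0,0,4,0],[0,0,0,4,0],[0,0,0,2,0],[0,0,0,0,0]])

```text
clock: 14.5
eef_pos: [0.6192, -0.2014, 0.1601]
tool_rot: [0.046, 0.999, 0.0, -0.0]
ft_force: [0.2, -1.2, -2.1]
grip_width: 0.0093
grasp_force: 59.4
```

Call:
servo_tool(commands=[[0,0,0,1.5,0],[0,0,0,1.5,0],[0,0,0,1,0],[0,0,0,0,0]])

```text
clock: 15.0
eef_pos: [0.6192, -0.2015, 0.1566]
tool_rot: [0.046, 0.999, -0.0, 0.0]
ft_force: [-0.4, 0.2, -0.7]
grip_width: 0.0093
grasp_force: 59.7
```

Call:
servo_tool(commands=[[0,0,0,1,0],[0,0,0,0,0]])

```text
clock: 15.25
eef_pos: [0.6193, -0.2015, 0.1563]
tool_rot: [0.046, 0.999, -0.0, 0.0]
ft_force: [-2.1, 0.9, 4.3]
grip_width: 0.0094
grasp_force: 60.4
```

Call:
servo_tool(commands=[[26,0,0,0,0],[26,0,0,0,0],[26,0,0,0,0],[26,0,0,0,0],[26,0,0,0,0],[26,0,0,0,0],[26,0,0,-10,0],[26,0,0,-20,0],[26,0,0,-40,0],[26,0,0,-50,0],[26,0,0,0,0]])

```text
clock: 16.62
eef_pos: [0.6215, -0.2022, 0.2821]
tool_rot: [0.046, 0.999, -0.002, 0.006]
ft_force: [0.5, -0.9, -0.7]
grip_width: 0.0261
grasp_force: 0.0
```

```bash
python3 - <<'E'
from h import *
o=status.get_obs(); print(o["clock"],o["eef_pos"],o["ft_force"])
im,D=viewer.camera("scene"); cv2.imwrite("pics/s6.png",cv2.resize(im[90:260,60:300,::-1],(800,567)))
Y=-.091; n=np.array([np.cos(Y),np.sin(Y)]); d=np.array([-np.sin(Y),np.cos(Y)]); R=n*.5745-d*.1003
P=cloud("scene",D); im=im.astype(int); y=P[...,:2]@d+.1003; x=P[...,:2]@n-.5745;h=P[...,2]
for c in(-129,-43,43,129):
    b=(D>0)&(im[...,2]>im[...,0]+40)&(x>-.03)&(x<.14)&(abs(y-c/1e3)<.044)&(h>.05)
    print(c,np.percentile(x[b],[1,99]).round(3),np.percentile(y[b],[1,99]).round(3),np.percentile(h[b],[1,50,99]).round(3))
e=o["eef_pos"]; print("TCP rack",e[:2]@n-.5745,e[:2]@d+.1003)
E
```

```text
16.625 [ 0.62148798 -0.20222219  0.28205709] [ 0.54945169 -0.92565802 -0.71667801]
-129 [-0.003  0.105] [-0.166 -0.09 ] [0.066 0.119 0.177]
-43 [-0.003  0.105] [-0.08  -0.005] [0.066 0.109 0.177]
43 [-0.004  0.105] [0.006 0.081] [0.064 0.113 0.177]
129 [-0.004  0.105] [0.092 0.167] [0.066 0.116 0.178]
TCP rack 0.06279331254454168 -0.044608085568893646
```

View pics/s6.png

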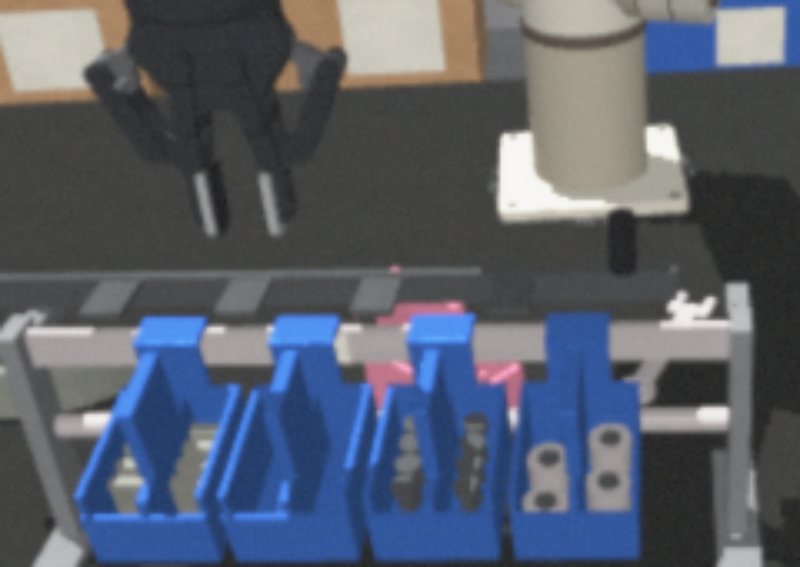

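All four bins hang alike: each spans x -3 to 105 mm and its z range agrees within 2 mm. Next I'll close the lock from the peg's -y side.

Call:
servo_tool(commands=[[0,20,33,0,0],[0,21,33,0,0],[0,21,33,0,0],[0,21,33,0,0],[0,21,33,0,0],[0,0,0,0,0],[0,0,0,30,0],[0,0,0,30,0],[0,0,0,16,0],[0,0,0,0,0],[0,0,4,0,0],[0,0,4,0,0],[0,0,4,0,0],[0,0,4,0,0],[0,0,4,0,0],[0,0,4,0,0],[0,0,4,0,0],[0,0,4,0,0],[0,0,0,0,0]])

```text
clock: 19.05
eef_pos: [0.5336, 0.0049, 0.1991]
tool_rot: [0.046, 0.999, 0.0, -0.0]
ft_force: [-0.1, -0.5, 1.2]
grip_width: -0.0004
grasp_force: 0.1
```

Call:
servo_tool(commands=[[0,0,0,-5,0],[0,0,4,0,0],[0,0,4,0,0],[0,0,4,0,0],[0,0,4,0,0],[0,0,4,0,0],[0,0,3,0,0],[0,0,3,0,0],[0,0,0,0,0]])

```text
clock: 20.18
eef_pos: [0.5358, 0.0279, 0.2043]
tool_rot: [0.047, 0.999, -0.003, -0.0]
ft_force: [-1.7, -9.1, 1.7]
grip_width: 0.0
grasp_force: 4.5
```

Call:
servo_tool(commands=[[0,0,2,0,0],[0,0,0,0,0],[0,0,-12,0,0],[0,0,-5,-30,0],[0,0,0,-40,0],[0,30,0,-20,0],[0,50,0,0,0],[0,50,0,0,0],[0,0,0,0,0],[0,0,0,0,0]])

```text
clock: 21.42
eef_pos: [0.4062, 0.0275, 0.2948]
tool_rot: [0.046, 0.999, 0.001, 0.001]
ft_force: [0.6, -0.1, 0.8]
grip_width: 0.0004
grasp_force: 0.0
```

```bash
python3 - <<'E'
from h import *
o=status.get_obs(); print(o["clock"],o["eef_pos"],o["ft_force"])
im,D=viewer.camera("scene"); cv2.imwrite("pics/s7.png",cv2.resize(im[90:260,60:300,::-1],(800,567)))
Y=-.091; n=np.array([np.cos(Y),np.sin(Y)]); d=np.array([-np.sin(Y),np.cos(Y)])
P=cloud("scene",D); im=im.astype(int); y=P[...,:2]@d+.1003; x=P[...,:2]@n-.5745;h=P[...,2]
k=(D>0)&(h>.2)&(h<.235)&(abs(x+.041)<.03)&(y>.1)&(y<.25); print("peg y",y[k].mean(),k.sum())
for c in(-129,-43,43,129):
    b=(D>0)&(im[...,2]>im[...,0]+40)&(x>-.03)&(x<.14)&(abs(y-c/1e3)<.044)&(h>.05)
    print(c,np.percentile(x[b],[1,99]).round(3),np.percentile(y[b],[1,99]).round(3),np.percentile(h[b],[1,50,99]).round(3))
E
```

```text
21.425 [0.40618178 0.02747766 0.294798  ] [ 0.55068729 -0.0683314   0.82980748]
peg y 0.19958010806316867 127
-129 [-0.002  0.105] [-0.166 -0.09 ] [0.066 0.118 0.177]
-43 [-0.002  0.105] [-0.08  -0.005] [0.065 0.109 0.177]
43 [-0.003  0.105] [0.006 0.081] [0.064 0.113 0.178]
129 [-0.004  0.104] [0.092 0.167] [0.066 0.116 0.178]
```

View pics/s7.png

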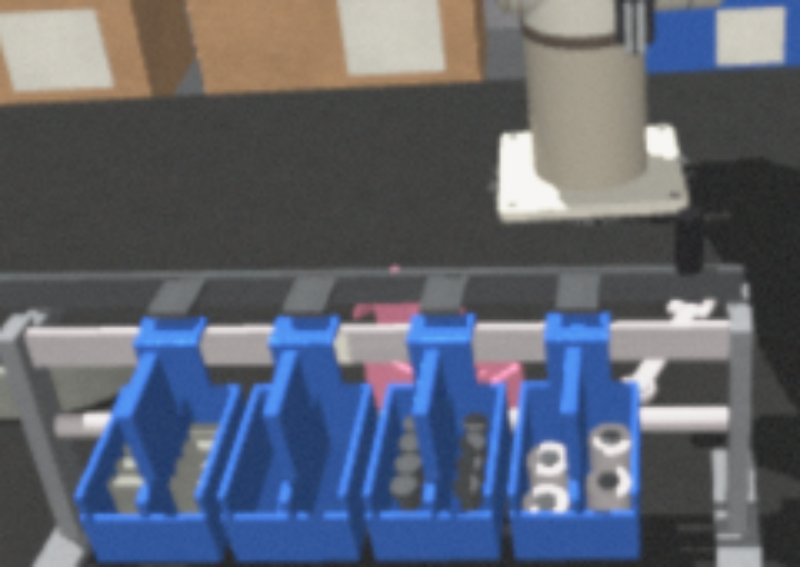

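All four bins hang in place, the tongues cover their hooks (peg at rack y=0.1996), and the arm is clear.

```bash
python3 -c "
from workcell import bot
print(bot.job_done())"
```

```text
the job is handed in; nothing more can be done
None
```

The job is handed in, with no verdict shown: the loose bin hangs in the empty place at rack y=-43 mm, its neighbours stayed put, and the lock is fully home over all four hooks (about 21 s used).

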